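# Hang the tape-roll swing arm with its hinge pin

## Task

Take the red-handled hinge pin out of its wooden stand and thread it down through the upper lug of the blue bracket, the eye of the yellow swing arm and the lower lug, until its collar sits fully home on the upper lug. The bracket head leans a little on its rubber pad, so feel for the holes and ease the pin in gently without forcing it; keep hold of the pin until it is home, then let go, and leave the other things on the desk alone.

Things in the scene. Friction and masses are not known exactly. Their poses are not given: they have to be found in the camera images.
- pin: Hinge pin, upright in the stand, collar on the stand's top. Origin: centre of the collar's underside; z along the pin, up. Above it: steel collar, diameter 22, 6 mm thick; red flat-sided handle 24 (pin x) by 18 mm (pin y) from 6 to 51 mm. Below it: shank of diameter 10 mm down to 69 mm, then a short conical nose down to a flat end of diameter 7 mm at 72 mm. About 70 g.
- pin_tip (a point): Centre of the nose's flat end, on the pin's axis 72 mm below the pin's origin.
- pin_stand: Fixed wooden block, 60 x 60 mm and 85 mm high, on a foot of 90 x 90 x 8 mm. Origin: centre of the underside. One upright through hole of 14 mm in the middle of its top, in which the pin stands.
- bracket: Fixed steel base plate, 110 x 90 x 10 mm, of the blue bracket; origin at the centre of its underside on the desk, z up, x from the open front to the back column. On a rubber pad on it stands the blue head: foot plate (top at z = 25 mm), back column (x = 23 to 37 mm, up to z = 102 mm) and two lugs. Home, the pin's tip is 30 mm above this origin.
- upper_hole (a point): Where the centre of the upper lug's hole would be, in its top face, if the head stood straight: 102 mm above the bracket's origin. The lug is 46 (x) x 44 (y) x 12 mm, its through hole 11.8 mm wide with a sharp rim. The real hole is up to 6.6 mm off along bracket x and up to 6.6 mm along y, because the head leans (see lean_pivot); this point does not show it.
- lower_hole (a point): The same for the lower lug: centre of the top face, 57 mm above the bracket's origin if the head stood straight; 12 mm thick, through hole 11.8 mm. Its real hole is up to 3.2 mm off along each axis, on the same leaning line as the upper hole's.
- lean_pivot (a point): Point 14 mm above the bracket's origin about which the whole head leans rigidly, by up to 0.075 rad about the bracket's x and up to 0.075 rad about its y; how far and which way is not measured and differs from run to run. The common line of both holes passes through it. The lean stays constant in a run and is too stiff to be pushed straight.
- eye_centre (a point): Centre of the arm's eye if all stood straight, 73.5 mm above the bracket's origin. The yellow eye is 32 mm square, 14 mm thick, with a 11.8 mm hole, really up to 1 mm off the lugs' line along each axis; the pin's nose pushes it aside with about 1 N. The arm runs 170 mm from it to about -y of the bracket, carries a green tape roll (top 95 mm above the desk); stiff washers keep it from turning.
- small_bottle: Bystander: clear bottle with screw cap, 58 mm wide, 108 mm high; origin at its underside.
- tape_roll_kraft: Bystander: brown tape roll lying flat, 100 mm wide, 48 mm high; origin at its underside.
- stapler: Bystander: red stapler, 138 x 47 x 47 mm; origin at its underside.
- cream_jar: Bystander: white jar with lilac cap, 62 mm wide, 122 mm high; origin at its underside.

How it is judged:
By the outcome, as a careful person would: the job done as asked, in the order asked, and still so for the second after the job is handed in, with the robot touching nothing.
It also fails if it takes over 72 s, if anything falls off the work surface, if the arm or the gripper's body presses on something with over 40 N, if the wrist force passes 120 N, or if a joint passes its speed limit or range.

## Robot

A 6-joint arm with a two-finger parallel gripper is mounted at the origin on a cart in front of the work surface, level with it; the furniture and walls round the work are solid. World frame = base frame: x ahead of the robot, y to its left, z up, the work surface at z = 0. Lengths are in m, angles in rad, forces in N, time in s.
With the tool pointing down it reaches from about 0.3 to 0.75 m from the base axis. Payload 8.5 kg.
Tool frame: the origin (TCP) lies midway between the tips of the shut fingers; the grasp point (between the pads) lies 19 mm behind it; z points along the fingers, y is the line along which they close (so a half turn about z gives the same grasp; the last joint's range is limited). The gripper opens to 85 mm and grips with 20 to 120 N. Pads are 22 mm wide; open, the fingers measure 114 mm over their backs; the gripper's body (76 mm by 85 mm) begins 54 mm behind the grasp point. The pads swing forward as they close: fully open they stand 13 mm farther back than shut.
Start: joints at [-1.462, 0.381, 1.297, -0, 1.464, -0.215], TCP at [0.175, -0.521, 0.231] pointing down, gripper open.
Joint ranges: [-3.11, 3.11], [-0.89, 2.33], [0.22, 2.48], [-1.42, 4.56], [0.17, 2.85], [-2.88, 2.88]. Speed limits (rad/s): [2.39, 2.39, 3.14, 3.14, 3.14, 3.14].

## Interface

Orientations are given as a unit quaternion [w, x, y, z].
In Python, from cell import env gives the robot as it stands. The module is installed in compiled form; this text tells all that it offers.
- The arm moves only by the tool carry_out, never from a script. Its argument "plan" is a list of rows, each a list of 4 numbers: the shift along the tool's x, y, z in units of 25 mm (1.0 is 25 mm), then the turn about the tool's z in units of 5 degrees (1.0 is 5 degrees). In form: [[x, y, z, roll], ...]. A call has 1 to 20 rows; each row is the pose to reach, as a shift and turn from the pose commanded when the call began, along the tool's axes at that moment; what a row does not reach only later rows make up. A row lasts 1/12 s, in which the tool goes at most 41.7 mm and 7.16 degrees, less where a joint would pass 70% of its speed; a pose out of reach is approached as far as the arm can. A call with a gripper value outside its range is refused whole. "fingers" is the finger opening in mm, from 0 to 85.4, set as the call begins (left out, the last holds). The fingers move at their own pace and stop on an object; "grip_force" is the grip in N (left out, the last holds). Time passes only in rows, so rows that repeat a pose let the fingers close. It gives the time, the measured TCP pose, the force, the opening and the grip force at its end, in the units of the state.
- env.get_obs(): the state, without advancing time (a new reading comes with each control period).
- env.capture(name): name is "scene" or "top" or "wrist"; returns a dict with "frame" (384x512x3 uint8, red, green, blue), "vfov" (degrees; the focal length in pixels is half the picture's height over the tangent of half this angle, whatever the lens; pixels are square), "cx", "cy" (the principal point, pixels), "view" (4x4, takes a point from world to camera coordinates). Camera axes: x right, y down, z forward; pixel columns grow to the right and rows downward; lengths in m; the calibration is good to about 2 mm. A picture is of the moment at which its call begins. There is no depth.
- env.close_job(): hands the job in; it is judged then, once.
The state is a dict: "t": time; "joint_positions": joint angles; "qvel": joint speeds; "joint_torque": joint torques, N m; "ee_pos": TCP position; "tool_rot": TCP orientation; "wrist_force": force on the tool from outside, world axes, zero at the start; "wrist_torque": the same for the moment, N m; "finger_gap": finger opening in m; "grip_force": force on a finger pad.
Only numpy, scipy, OpenCV 4.12 (cv2) and the standard library are available. Lean on these libraries where they do the work, as an engineer would, in place of code of your own. Each camera call takes 0.05 s, during which the arm holds its last target. There are 200 camera calls.

## Working session

There is one attempt and no reset: what is moved stays moved. The work goes in short steps, Python scripts to look and compute and a tool call to move; the robot and the scene stay as the last step left them, time stands still between calls to the robot, and variables do not carry over. Pictures are saved under pics/ and viewed, at most 10 in all, crops included, and the job is handed in when it is done.

Besides the shell and the picture viewer there is one more tool, called after ">>>" as a command line: name --pt "numbers of a row" for each row, then --argument value for the rest. carry_out: Moves the arm, as the interface text tells. Its arguments: {"type":"object","properties":{"plan":{"type":"array","items":{"type":"array","items":{"type":"number"}}},"fingers":{"type":"number"},"grip_force":{"type":"number"}},"required":["plan"]}

```bash
mkdir -p pics; cat > h.py <<'E'
import numpy as np, cv2
from cell import env
def cam(n,save=None):
    c=env.capture(n); c['f']=192/np.tan(np.radians(c['vfov'])/2)
    c['view']=np.array(c['view'])
    if save: cv2.imwrite('pics/'+save,cv2.cvtColor(c['frame'],cv2.COLOR_RGB2BGR))
    return c
def proj(c,p):
    q=c['view']@np.append(p,1); return c['f']*q[:2]/q[2]+[c['cx'],c['cy']]
def ray(c,u,v):
    R=c['view'][:3,:3]; o=-R.T@c['view'][:3,3]
    d=R.T@np.array([(u-c['cx'])/c['f'],(v-c['cy'])/c['f'],1]); return o,d/np.linalg.norm(d)
def atz(c,u,v,z):
    o,d=ray(c,u,v); return o+d*(z-o[2])/d[2]
E
python3 - <<'E'
from h import *
a=cam('scene');b=cam('top')
im=np.vstack([a['frame'],b['frame']])
for n,c in(('scene',a),('top',b)):
    cv2.imwrite(f'pics/{n}.png',cv2.resize(cv2.cvtColor(c['frame'],cv2.COLOR_RGB2BGR),(800,600),interpolation=cv2.INTER_CUBIC))
    print(n,c['f'],c['cx'],c['cy'],c['view'].round(4).tolist())
o=env.get_obs();print(o['tool_rot'],o['ee_pos'],o['t'])
E
```

```text
scene 498.5900154286583 252.8633153263815 194.54577329760738 [[-0.5744, -0.8184, -0.0137, 0.2531], [-0.5752, 0.4155, -0.7046, 0.4141], [0.5824, -0.3969, -0.7094, 1.1989], [0.0, 0.0, 0.0, 1.0]]
top 439.6531754850661 259.5580583376313 192.53419813548825 [[0.0198, -0.9998, 0.0015, -0.0695], [-0.9944, -0.0198, -0.104, 0.5529], [0.104, 0.0005, -0.9946, 1.4199], [0.0, 0.0, 0.0, 1.0]]
[-6.39044475e-04  9.86924158e-01  1.61184044e-01  3.94511945e-05] [ 0.17496606 -0.52115798  0.23079615] 0.1
```

View pics/scene.png

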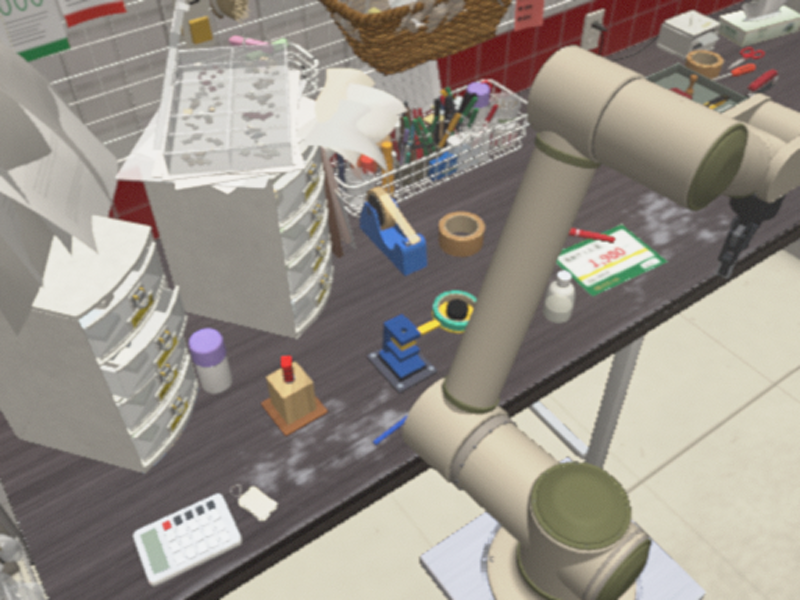

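View pics/top.png

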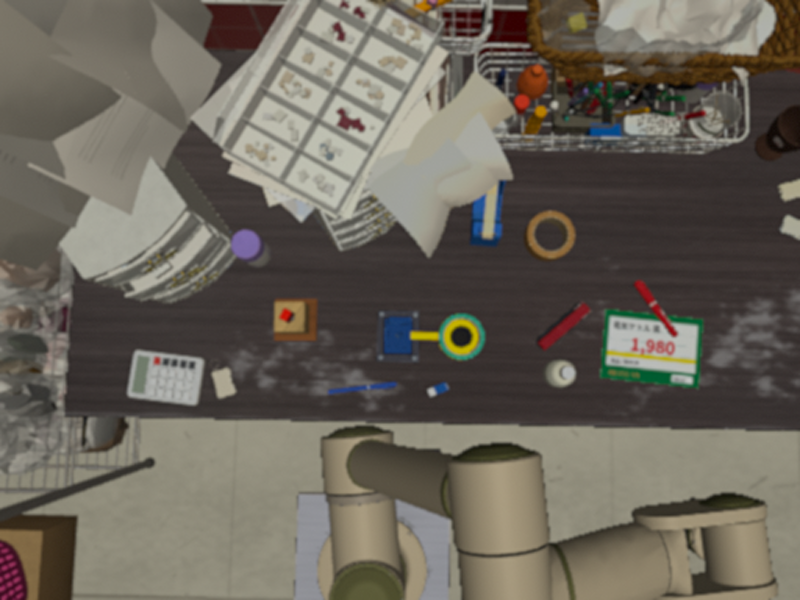

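The scene view shows the stand with its red handle at (287,368) and the bracket at (402,345). The top view has the handle at (286,315) and the bracket head at (398,335). I'll enlarge both regions.

```bash
python3 - <<'E'
from h import *
a=cam('scene');b=cam('top')
A=cv2.cvtColor(a['frame'],cv2.COLOR_RGB2BGR)[195:285,160:300];B=cv2.cvtColor(b['frame'],cv2.COLOR_RGB2BGR)[185:237,165:320]
r=lambda x,k:cv2.resize(x,None,fx=k,fy=k,interpolation=cv2.INTER_CUBIC)
A=r(A,4);B=r(B,4);im=np.zeros((A.shape[0]+B.shape[0],620,3),np.uint8);im[:B.shape[0]]=B;im[B.shape[0]:,:560]=A
print(B.shape);cv2.imwrite('pics/c1.png',im)
for n,u,v,z in(('handle',286,315,.085+.059),('br',398,335,.102)):print(n,atz(b,u*.64,v*.64,z))
print(atz(a,287*.64,362*.64,.144))
E
```

```text
(208, 620, 3)
handle [0.5099082  0.17232912 0.144     ]
br [ 0.47777931 -0.04480338  0.102     ]
[0.50157711 0.17831296 0.144     ]
```

View pics/c1.png

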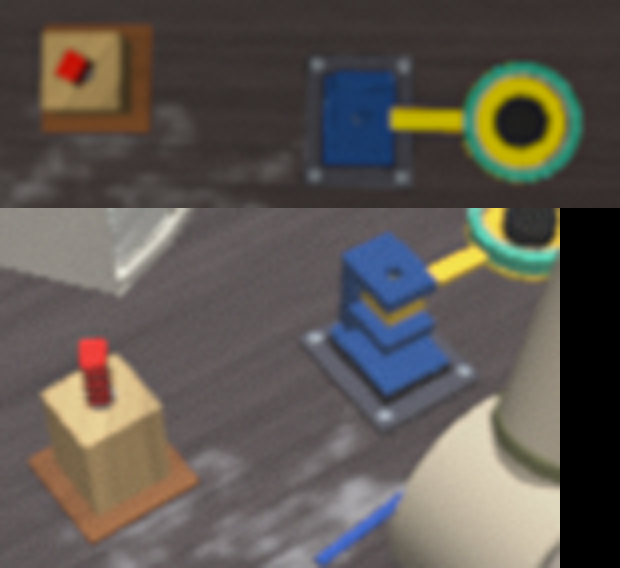

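The crop shows the handle top at (74,66) in the top strip and (93,352) in the scene strip. The upper hole is at (358,120) and (393,272), and the bolts are clear in both strips. Next I'll triangulate these.

```bash
python3 - <<'E'
from h import *
a=cam('scene');b=cam('top')
T=lambda x,y:(165+x/4-.375,185+y/4-.375)
S=lambda x,y:(160+x/4-.375,195+(y-208)/4-.375)
def tri(p,q):
    M=[];r=[]
    for c,(u,v) in((b,p),(a,q)):
        o,d=ray(c,u,v);P=np.eye(3)-np.outer(d,d);M.append(P);r.append(P@o)
    x=np.linalg.lstsq(np.vstack(M),np.hstack(r),rcond=None)[0];return x.round(4),(proj(b,x)-p).round(1)
print('handle',tri(T(74,66),S(93,352)))
print('hole',tri(T(358,120),S(393,272)))
bt=[atz(b,*T(*p),.012) for p in((317,65),(404,65),(402,177),(315,177))]
print('bolts top',np.round(bt,4).tolist(),np.mean(bt,0))
print('bolts sc',[atz(a,*S(*p),.012).round(4).tolist() for p in((315,338),(465,371),(385,415))])
print('hole top/sc at .102',atz(b,*T(358,120),.102),atz(a,*S(393,272),.102))
print('handle',atz(b,*T(74,66),.136),atz(a,*S(93,352),.136))
w=cam('wrist');o=env.get_obs()
from scipy.spatial.transform import Rotation as R
q=o['tool_rot'];Rt=R.from_quat(np.r_[q[1:],q[0]]).as_matrix()
V=w['view'];Rc=V[:3,:3];pos=-Rc.T@V[:3,3]
print('wrist cam in tool',Rt.T@(pos-o['ee_pos']),(Rt.T@Rc.T).round(3).tolist(),w['f'])
print(Rt.T@(np.array([.44,-.05,.35])-o['ee_pos'])/.025)
E
```

```text
handle (array([0.5126, 0.1745, 0.1351]), array([-0.3, -0.2]))
hole (array([ 0.4763, -0.0435,  0.1083]), array([0.1, 0.1]))
bolts top [[0.527, -0.0068, 0.012], [0.5284, -0.0792, 0.012], [0.4355, -0.0792, 0.012], [0.4341, -0.0074, 0.012]] [ 0.48123409 -0.04315753  0.012     ]
bolts sc [[0.5284, -0.0085, 0.012], [0.4367, -0.0807, 0.012], [0.4373, -0.0085, 0.012]]
hole top/sc at .102 [ 0.47704239 -0.04296697  0.102     ] [ 0.4807771  -0.04735416  0.102     ]
handle [0.51200523 0.1735228  0.136     ] [0.51259177 0.17557618 0.136     ]
wrist cam in tool [ 0.06935994 -0.00063849 -0.14246173] [[0.0, -0.962, -0.273], [1.0, 0.0, 0.0], [0.0, -0.273, 0.962]] 305.6513871519545
[ 16.04850786 -14.50302795  -4.7468524 ]
```

>>> carry_out --pt "15.6 -14.2 1.2 0" --pt "15.6 -14.2 1.2 0" --pt "15.6 -14.2 1.2 0" --pt "15.6 -14.2 1.2 0" --pt "15.6 -14.2 1.2 0" --pt "15.6 -14.2 1.2 0" --pt "15.6 -14.2 1.2 0" --pt "15.6 -14.2 1.2 0" --pt "15.6 -14.2 1.2 0" --pt "15.6 -14.2 1.2 0" --pt "15.6 -14.2 1.2 0" --pt "15.6 -14.2 1.2 0" --pt "15.6 -14.2 1.2 0" --pt "15.6 -14.2 1.2 0" --pt "15.6 -14.2 1.2 0" --pt "15.6 -14.2 1.2 0" --pt "15.6 -14.2 1.2 0" --pt "15.6 -14.2 1.2 0" --pt "15.6 -14.2 1.2 0" --pt "15.6 -14.2 1.2 0"

```text
t: 2.02
ee_pos: [0.4316, -0.0614, 0.2014]
tool_rot: [0.0, 0.987, 0.161, 0.0]
wrist_force: [0.3, -0.6, -0.2]
finger_gap: 0.0853
grip_force: 0.0
```

```bash
python3 - <<'E'
from h import *
c=cam('wrist');o=env.get_obs();print(o['ee_pos'],o['tool_rot'],o['t'])
import pickle;pickle.dump(c,open('w1.pkl','wb'))
print([proj(c,p).round() for p in([.4815,-.044,.102],[.4815,-.044,.012])])
cv2.imwrite('pics/w1.png',cv2.resize(cv2.cvtColor(c['frame'],cv2.COLOR_RGB2BGR),(800,600),interpolation=cv2.INTER_CUBIC))
E
```

```text
[ 0.43162517 -0.06125331  0.20139574] [3.13993102e-05 9.87005878e-01 1.60684144e-01 4.13091746e-05] 2.0667
[array([256., 124.]), array([256., 118.])]
```

View pics/w1.png

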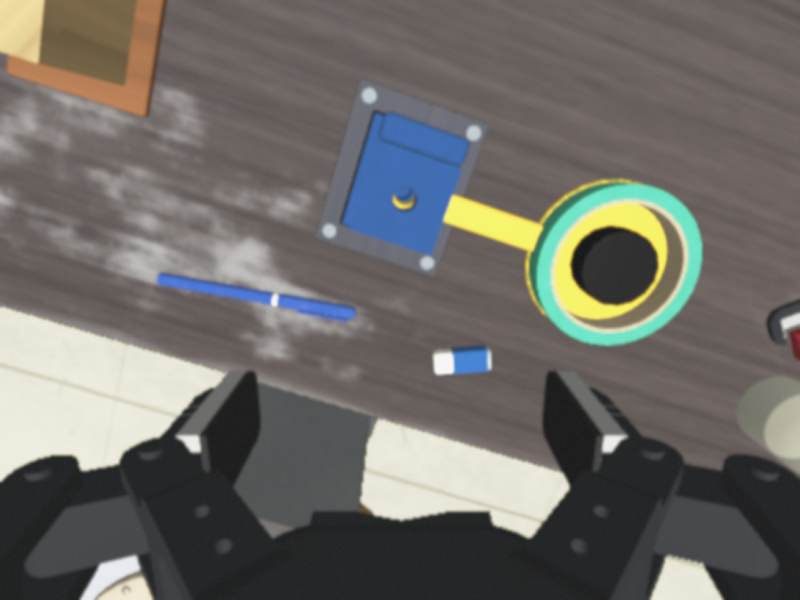

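The wrist view shows the upper hole at about (403,199) with yellow visible through it, and bolts at (369,95), (473,132), (427,263) and (329,230). I'll enlarge it for the lean.

```bash
python3 - <<'E'
import pickle,cv2
c=pickle.load(open('w1.pkl','rb'))
cv2.imwrite('pics/w1c.png',cv2.resize(cv2.cvtColor(c['frame'],cv2.COLOR_RGB2BGR)[50:175,200:320],None,fx=4.8,fy=4.8,interpolation=cv2.INTER_CUBIC))
E
```

```text
(no output)
```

View pics/w1c.png

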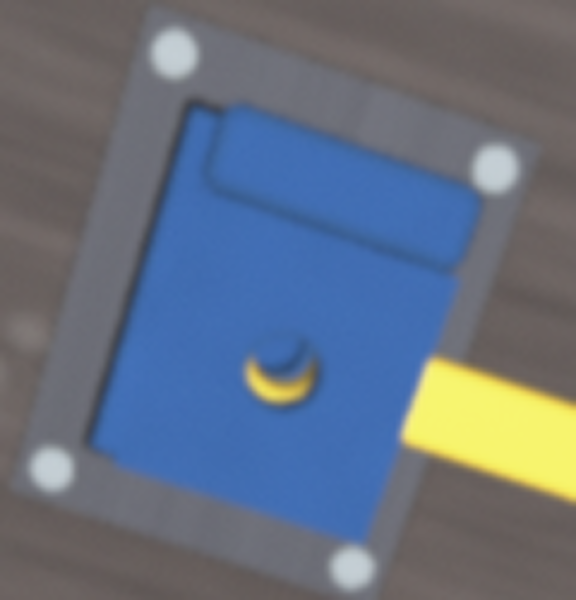

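The crop shows the hole centre at (282,369), and bolts at (174,52), (495,168), (352,568) and (52,470).

```bash
python3 - <<'E'
import pickle
from h import *
c=pickle.load(open('w1.pkl','rb'))
W=lambda x,y:((x+.5)/4.8-.5+200,(y+.5)/4.8-.5+50)
B=np.array([atz(c,*W(*p),.012) for p in((174,52),(495,168),(352,568),(52,470))])
ctr=B.mean(0);print(B.round(4).tolist(),ctr)
ax=(B[0]+B[1]-B[2]-B[3])[:2];th=np.arctan2(ax[1],ax[0]);ay=(B[0]+B[3]-B[1]-B[2])[:2];th2=np.arctan2(-ay[0],ay[1]);print(th,th2)
h=atz(c,*W(282,369),.102);print('hole',h,(h-ctr)*1000)
col=np.mean([atz(c,*W(*p),.102) for p in((225,98),(486,190),(452,275),(203,188))],0);print('col',col,(col-ctr)*1000)
from math import *
R=c['view'][:3,:3];print('camz',-R.T@c['view'][:3,3])
for f,p in(('pin',[.512,.1745,.11]),): print(proj(c,p)/.64)
E
```

```text
[[0.5286, -0.0064, 0.012], [0.5284, -0.0787, 0.012], [0.436, -0.0786, 0.012], [0.4358, -0.0066, 0.012]] [ 0.48219284 -0.0425832   0.012     ]
0.0004829756096542387 -0.00011139022558403065
hole [ 0.4800511 -0.0461385  0.102    ] [-2.14173829 -3.55530305 90.        ]
col [ 0.50945848 -0.04624348  0.102     ] [27.26564242 -3.66027461 90.        ]
camz [ 0.49717    -0.0388035   0.34392525]
[-64.78665882 -41.2731909 ]
```

>>> carry_out --pt "4.5 -6.6 0 -8.3" --pt "4.5 -6.6 0 -8.3" --pt "4.5 -6.6 0 -8.3" --pt "4.5 -6.6 0 -8.3" --pt "4.5 -6.6 0 -8.3" --pt "4.5 -6.6 0 -8.3" --pt "4.5 -6.6 0 -8.3" --pt "4.5 -6.6 0 -8.3" --pt "4.5 -6.6 0 -8.3"

```text
t: 2.82
ee_pos: [0.4858, 0.1306, 0.2013]
tool_rot: [0.0, 0.867, 0.499, -0.0]
wrist_force: [-0.8, 0.1, -0.1]
finger_gap: 0.0852
grip_force: 0.0
```

```bash
python3 - <<'E'
from h import *
c=cam('wrist');o=env.get_obs();print(o['ee_pos'],o['tool_rot'],o['t'])
import pickle;pickle.dump(c,open('w2.pkl','wb'))
u=proj(c,[.512,.1745,.136]).astype(int);x0=max(0,u[0]-60);y0=max(0,u[1]-50);print(u,x0,y0)
im=cv2.resize(cv2.cvtColor(c['frame'],cv2.COLOR_RGB2BGR)[y0:y0+120,x0:x0+160],None,fx=5,fy=5,interpolation=cv2.INTER_CUBIC)
cv2.imwrite('pics/w2.png',im)
E
```

```text
[0.48588446 0.13049255 0.20138575] [ 2.17258138e-05  8.66800306e-01  4.98655420e-01 -3.73946165e-05] 2.8667
[257 130] 197 80
```

View pics/w2.png

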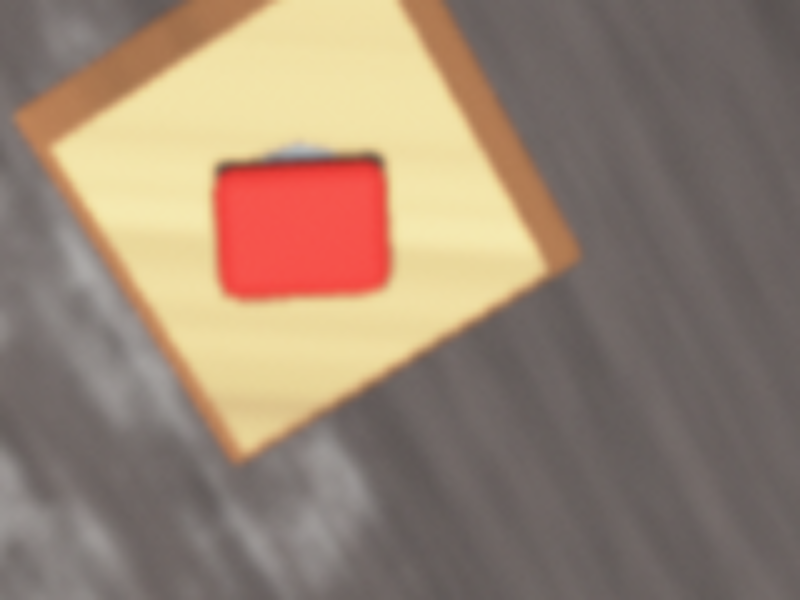

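The handle top spans (215–388, 163–298) and is centred at (303,230). Its long side lies along tool y, turned about 2.6°. I'll grasp across the 24 mm, since that puts the swivel axis where I want it.

```bash
python3 - <<'E'
import pickle
from h import *
from scipy.spatial.transform import Rotation as R
c=pickle.load(open('w2.pkl','rb'));o=env.get_obs()
W=lambda x,y:((x+.5)/5-.5+197,(y+.5)/5-.5+80)
p=atz(c,*W(303,229),.136);print(p)
q=o['tool_rot'];Rt=R.from_quat(np.r_[q[1:],q[0]]).as_matrix();print(Rt.T@(p-o['ee_pos'])/.025)
for s in((50,148),(548,270),(240,460)):print(atz(c,*W(*s),.085).round(4))
E
```

```text
[0.51338029 0.17755842 0.136     ]
[2.18057653 0.00439781 2.6152415 ]
[0.4823 0.2064 0.085 ]
[0.5437 0.1478 0.085 ]
[0.4824 0.1457 0.085 ]
```

>>> carry_out --pt "1.1 0 0 -0.5" --pt "2.18 0 0.3 -0.5" --pt "2.18 0 1.3 -0.5" --pt "2.18 0 2.3 -0.5" --pt "2.18 0 3.2 -0.5" --pt "2.18 0 3.8 -0.5" --pt "2.18 0 4.1 -0.5" --pt "2.18 0 4.1 -0.5" --pt "2.18 0 4.1 -0.5"

```text
t: 3.62
ee_pos: [0.5135, 0.1782, 0.0994]
tool_rot: [0.0, 0.855, 0.518, 0.0]
wrist_force: [0.6, 0.6, 0.4]
finger_gap: 0.0854
grip_force: 0.0
```

>>> carry_out --pt "0 0 0 0" --pt "0 0 0 0" --pt "0 0 0 0" --pt "0 0 0 0" --pt "0 0 0 0" --pt "0 0 0 0" --pt "0 0 0 0" --pt "0 0 0 0" --pt "0 0 0 0" --pt "0 0 0 0" --fingers 10 --grip_force 35

```text
t: 4.45
ee_pos: [0.5132, 0.1787, 0.0992]
tool_rot: [0.0, 0.855, 0.519, 0.0]
wrist_force: [-0.9, -0.8, 6.3]
finger_gap: 0.0235
grip_force: 38.5
```

>>> carry_out --pt "0 0 -0.3 0" --pt "0 0 -1.0 0" --pt "0 0 -2.0 0" --pt "0 0 -3.0 0" --pt "0 0 -4.0 0" --pt "0 0 -4.4 0" --pt "0 0 -4.4 0" --pt "0 0 -4.4 0"

```text
t: 5.12
ee_pos: [0.513, 0.1787, 0.2087]
tool_rot: [-0.0, 0.855, 0.519, 0.0]
wrist_force: [0.3, -0.1, -0.9]
finger_gap: 0.0234
grip_force: 37.9
```

```bash
python3 - <<'E'
from h import *
from scipy.spatial.transform import Rotation as R
o=env.get_obs();q=o['tool_rot'];Rt=R.from_quat(np.r_[q[1:],q[0]]).as_matrix()
print(o['ee_pos'],o['wrist_force'],o['wrist_torque'],o['t'],o['finger_gap'])
for n,t in(('hole',[.480,-.0455,o['ee_pos'][2]]),):print(Rt.T@(np.array(t)-o['ee_pos'])/.025)
print('tool axes',Rt.round(3).tolist())
c=cam('wrist');print(proj(c,o['ee_pos']+[0,0,-.086]))
b=cam('scene');u=proj(b,o['ee_pos']).astype(int);print(u)
W=cv2.cvtColor(c['frame'],cv2.COLOR_RGB2BGR)[100:340,150:362];S=cv2.cvtColor(b['frame'],cv2.COLOR_RGB2BGR)[u[1]-70:u[1]+80,u[0]-60:u[0]+80]
cv2.imwrite('pics/g.png',np.hstack([cv2.resize(W,(530,600)),cv2.resize(S,(270,600*0+289),interpolation=cv2.INTER_CUBIC)]) if 0 else np.hstack([cv2.resize(W,(400,453)),cv2.resize(S,(400,453),interpolation=cv2.INTER_CUBIC)]))
E
```

```text
[0.51296784 0.17866023 0.20868411] [ 0.31297065 -0.05553973 -0.91320325] [-0.01681506 -0.00652618 -0.03830747] 5.1167 0.023440736577016022
[-8.56495589e+00  2.96260472e+00 -3.24130979e-04]
tool axes [[0.461, 0.887, 0.0], [0.887, -0.461, 0.0], [0.0, 0.0, -1.0]]
[256.757167   194.37570864]
[178 212]
```

View pics/g.png

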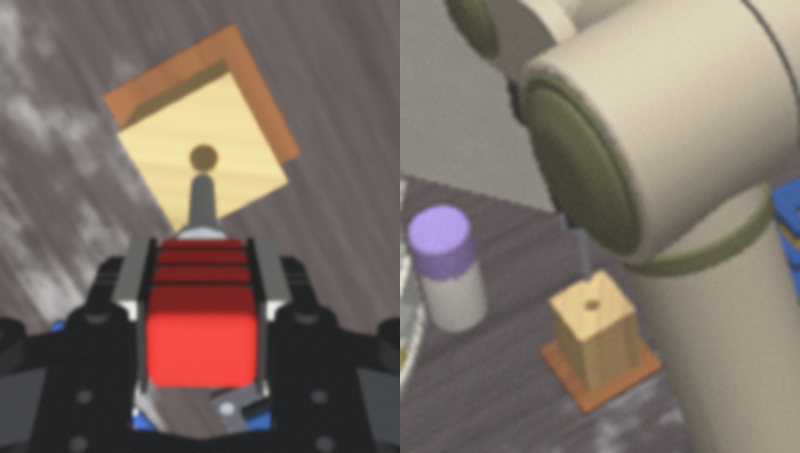

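The pin is held upright and clear of the stand. Its tip is at (203,178) in the left crop, within about 1 px of the prediction. Now I'll carry it next to the hole and measure the tip against the hole in one picture.

>>> carry_out --pt "-1.2 0.4 0 0" --pt "-2.6 0.9 0 0" --pt "-4 1.4 0 0" --pt "-5.4 1.85 0 0" --pt "-6.8 2.3 0 0" --pt "-8 2.7 0 0" --pt "-8.8 2.95 0 0" --pt "-9.05 2.96 0 0" --pt "-9.05 2.96 0 0" --pt "-9.05 2.96 0 0" --pt "-9.05 2.96 0 0"

```text
t: 6.13
ee_pos: [0.4745, -0.0551, 0.2085]
tool_rot: [-0.0, 0.854, 0.52, -0.0]
wrist_force: [0.4, -0.1, -0.7]
finger_gap: 0.0232
grip_force: 37.9
```

```bash
python3 - <<'E'
from h import *
import pickle
c=cam('wrist');o=env.get_obs();print(o['ee_pos'],o['t'])
pickle.dump((c,o),open('w3.pkl','wb'))
im=cv2.resize(cv2.cvtColor(c['frame'],cv2.COLOR_RGB2BGR)[110:230,180:340],None,fx=5,fy=5,interpolation=cv2.INTER_CUBIC)
print(proj(c,o['ee_pos']+[0,0,-.0862]),proj(c,[.480,-.046,.102]))
cv2.imwrite('pics/w3.png',im)
E
```

```text
[ 0.47460336 -0.05502499  0.20860277] 6.1833
[256.90086327 194.27516977] [257.66898434 175.16695798]
```

View pics/w3.png

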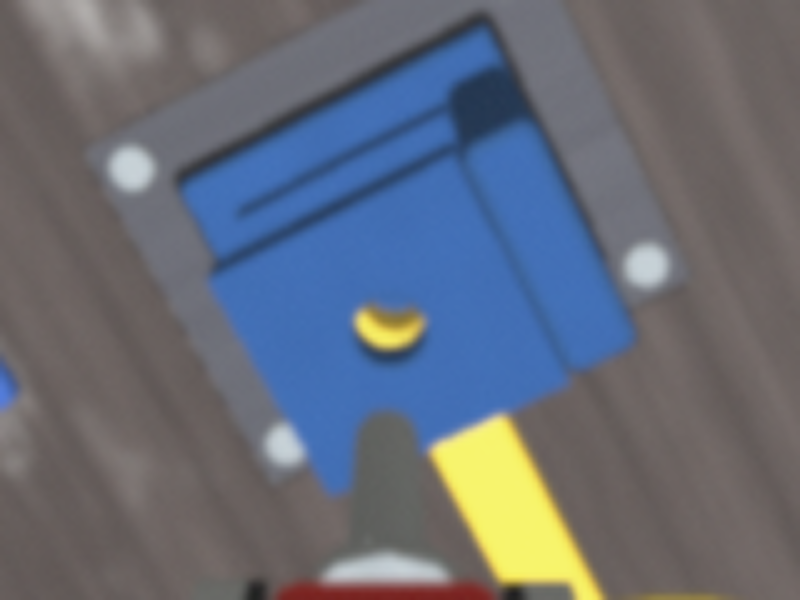

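The tip is at (387,424) and the hole centre at (390,331), which agrees with the earlier estimate (within 0.5 mm). The lean lies almost entirely along tool −x, about 4.2 mm at the top. That is the grip's swivel plane.

>>> carry_out --pt "0.2 0.02 0 0" --pt "0.4 0.03 0 0" --pt "0.4 0.03 0.2 0" --pt "0.4 0.03 0.4 0" --pt "0.4 0.03 0.6 0" --pt "0.4 0.03 0.7 0" --pt "0.4 0.03 0.76 0" --pt "0.4 0.03 0.8 0" --pt "0.4 0.03 0.84 0" --pt "0.4 0.03 0.88 0" --pt "0.4 0.03 0.92 0" --pt "0.4 0.03 0.92 0" --pt "0.4 0.03 0.92 0" --grip_force 28

```text
t: 7.27
ee_pos: [0.4799, -0.0475, 0.1859]
tool_rot: [-0.0, 0.855, 0.519, 0.0]
wrist_force: [0.8, 1.2, -0.5]
finger_gap: 0.0234
grip_force: 38.1
```

>>> carry_out --pt "0 0 0.08 0" --pt "0 0 0.16 0" --pt "0 0 0.24 0" --pt "0 0 0.32 0" --pt "0 0 0.4 0" --pt "0 0 0.45 0" --pt "0 0 0.45 0" --fingers 10 --grip_force 25

```text
t: 7.85
ee_pos: [0.4797, -0.0476, 0.1742]
tool_rot: [-0.0, 0.855, 0.519, -0.0]
wrist_force: [0.8, 4.2, -1.7]
finger_gap: 0.0236
grip_force: 37.9
```

>>> carry_out --pt "-0.03 0 0 0" --pt "-0.06 0 0 0" --pt "-0.09 0 0 0" --pt "-0.12 0 0 0" --pt "-0.12 0 0 0"

```text
t: 8.27
ee_pos: [0.4782, -0.0505, 0.1745]
tool_rot: [-0.0, 0.855, 0.519, -0.0]
wrist_force: [1.5, 2.8, -3.3]
finger_gap: 0.0237
grip_force: 37.4
```

```bash
cat > f.py <<'E'
from h import *
from scipy.spatial.transform import Rotation as R
o=env.get_obs();q=o['tool_rot'];Rt=R.from_quat(np.r_[q[1:],q[0]]).as_matrix()
print('t',o['t'],'F tool',(Rt.T@o['wrist_force']).round(2),'M tool',(Rt.T@o['wrist_torque']).round(3),'pos rel hole, tool mm',((o['ee_pos']-[.4798,-.0464,.102])@Rt*1000).round(2),'gap',o['finger_gap'])
c=cam('wrist');cv2.imwrite('pics/last.png',cv2.resize(cv2.cvtColor(c['frame'],cv2.COLOR_RGB2BGR)[110:230,180:340],None,fx=5,fy=5,interpolation=cv2.INTER_CUBIC))
E
python3 f.py
```

```text
t 8.2667 F tool [3.16 0.01 3.32] M tool [ 0.137  0.89  -0.028] pos rel hole, tool mm [ -4.37   0.48 -72.47] gap 0.023696565757388086
```

>>> carry_out --pt "0.004 0 0.08 0" --pt "0.008 0 0.16 0" --pt "0.012 0 0.24 0" --pt "0.016 0 0.32 0" --pt "0.02 0 0.4 0" --pt "0.024 0 0.48 0" --pt "0.028 0 0.56 0" --pt "0.032 0 0.64 0" --pt "0.032 0 0.64 0"

```text
t: 9.07
ee_pos: [0.4787, -0.0496, 0.1581]
tool_rot: [-0.0, 0.855, 0.519, -0.0]
wrist_force: [1.2, 2.4, -3.2]
finger_gap: 0.0233
grip_force: 37.6
```

```bash
python3 f.py
```

```text
t 9.0667 F tool [ 2.7  -0.    3.22] M tool [ 0.092  0.585 -0.017] pos rel hole, tool mm [ -3.38   0.5  -56.12] gap 0.023349301527854582
```

>>> carry_out --pt "0.004 0 0.08 0" --pt "0.008 0 0.16 0" --pt "0.012 0 0.24 0" --pt "0.016 0 0.32 0" --pt "0.02 0 0.4 0" --pt "0.024 0 0.48 0" --pt "0.028 0 0.54 0" --pt "0.03 0 0.6 0" --pt "0.033 0 0.66 0" --pt "0.035 0 0.72 0" --pt "0.035 0 0.72 0"

```text
t: 10.03
ee_pos: [0.4792, -0.0489, 0.1403]
tool_rot: [-0.0, 0.855, 0.519, -0.0]
wrist_force: [0.8, 2.1, -1.7]
finger_gap: 0.0233
grip_force: 37.6
```

```bash
python3 f.py
```

```text
t 10.0333 F tool [ 2.22 -0.31  1.7 ] M tool [ 0.031  0.452 -0.04 ] pos rel hole, tool mm [ -2.49   0.57 -38.32] gap 0.023345798991069512
```

>>> carry_out --pt "0.003 0 0.06 0" --pt "0.006 0 0.12 0" --pt "0.009 0 0.18 0" --pt "0.012 0 0.24 0" --pt "0.015 0 0.3 0" --pt "0.018 0 0.36 0" --pt "0.021 0 0.42 0" --pt "0.024 0 0.5 0" --pt "0.024 0 0.5 0"

```text
t: 10.83
ee_pos: [0.4795, -0.0482, 0.1277]
tool_rot: [-0.0, 0.855, 0.519, 0.0]
wrist_force: [2.0, 4.5, -2.4]
finger_gap: 0.0234
grip_force: 37.6
```

```bash
python3 f.py
```

```text
t 10.8333 F tool [ 4.91 -0.26  2.37] M tool [-0.005  1.008  0.039] pos rel hole, tool mm [ -1.78   0.55 -25.73] gap 0.023386887358176563
```

>>> carry_out --pt "0.01 0 0.06 0" --pt "0.02 0 0.12 0" --pt "0.03 0 0.18 0" --pt "0.035 0 0.24 0" --pt "0.04 0 0.3 0" --pt "0.045 0 0.36 0" --pt "0.045 0 0.4 0" --pt "0.045 0 0.4 0"

```text
t: 11.55
ee_pos: [0.4799, -0.0474, 0.1178]
tool_rot: [-0.0, 0.855, 0.519, -0.0]
wrist_force: [0.8, 0.0, -0.6]
finger_gap: 0.0235
grip_force: 37.6
```

```bash
python3 f.py
```

```text
t 11.55 F tool [0.37 0.69 0.65] M tool [-0.001  0.293 -0.027] pos rel hole, tool mm [ -0.9    0.54 -15.8 ] gap 0.023529412915705098
```

Nearly free of force. About 1.6 mm is left, so I'll ease down until the collar contacts.

>>> carry_out --pt "0 0 0.02 0" --pt "0 0 0.04 0" --pt "0 0 0.06 0" --pt "0 0 0.07 0" --pt "0 0 0.07 0"

```text
t: 12.02
ee_pos: [0.48, -0.0473, 0.1163]
tool_rot: [0.0, 0.855, 0.519, -0.0]
wrist_force: [0.7, 1.5, -0.4]
finger_gap: 0.0231
grip_force: 37.6
```

```bash
python3 f.py
```

```text
t 12.0167 F tool [ 1.64 -0.1   0.45] M tool [ 0.024  0.294 -0.053] pos rel hole, tool mm [ -0.77   0.58 -14.28] gap 0.023096851327093226
```

>>> carry_out --pt "0 0 0.02 0" --pt "0 0 0.04 0" --pt "0 0 0.06 0" --pt "0 0 0.06 0"

```text
t: 12.4
ee_pos: [0.4802, -0.0474, 0.116]
tool_rot: [0.001, 0.855, 0.519, 0.0]
wrist_force: [-3.2, 1.5, 12.7]
finger_gap: 0.0233
grip_force: 39.4
```

```bash
python3 f.py
```

```text
t 12.4 F tool [ -0.12  -3.54 -12.74] M tool [ 0.674  0.099 -0.012] pos rel hole, tool mm [ -0.72   0.8  -13.96] gap 0.023317360670008547
```

```bash
python3 - <<'E'
from h import *
c=cam('wrist');b=cam('scene');f=lambda c:cv2.cvtColor(c['frame'],cv2.COLOR_RGB2BGR)
r=lambda x:cv2.resize(x,(400,400),interpolation=cv2.INTER_CUBIC)
cv2.imwrite('pics/e.png',np.hstack([r(f(c)[120:270,182:332]),r(f(b)[165:245,220:300])]))
E
```

```text
(no output)
```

View pics/e.png

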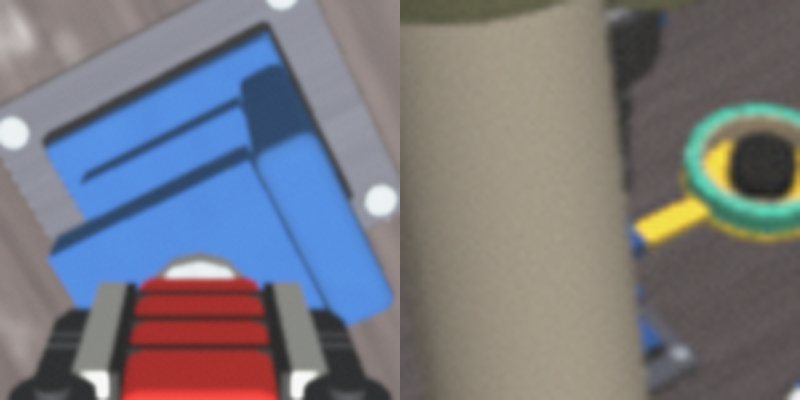

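The collar (190,268 in the left crop) is on the lug, and the 13 N upward force confirms contact. I'll let go with that light preload, then retreat straight up.

>>> carry_out --pt "0 0 0.02 0" --pt "0 0 0.02 0" --pt "0 0 0.02 0" --pt "0 0 0.02 0" --pt "0 0 0.02 0" --pt "0 0 0.02 0" --pt "0 0 0.02 0" --fingers 60

```text
t: 13.13
ee_pos: [0.48, -0.0473, 0.1142]
tool_rot: [-0.0, 0.855, 0.519, -0.0]
wrist_force: [0.4, 0.2, -0.6]
finger_gap: 0.0598
grip_force: 0.0
```

>>> carry_out --pt "0 0 -0.4 0" --pt "0 0 -1 0" --pt "0 0 -2 0" --pt "0 0 -3 0" --pt "-1 0 -4 0" --pt "-2 0 -4.5 0" --pt "-2.5 0 -4.5 0" --pt "-2.5 0 -4.5 0" --pt "-2.5 0 -4.5 0"

```text
t: 13.88
ee_pos: [0.451, -0.1029, 0.2267]
tool_rot: [-0.0, 0.855, 0.519, 0.0]
wrist_force: [-0.1, -0.2, 0.6]
finger_gap: 0.06
grip_force: 0.0
```

```bash
python3 - <<'E'
from h import *
c=cam('wrist');b=cam('top');o=env.get_obs();print(o['ee_pos'],o['wrist_force'],o['t'])
f=lambda c:cv2.cvtColor(c['frame'],cv2.COLOR_RGB2BGR)
p=[proj(c,[.4796,-.0466,z]).round(1) for z in(.102,.108,.153)];print(p)
u=np.clip(p[1].astype(int),[80,60],[432,324])
cv2.imwrite('pics/z.png',cv2.resize(f(c)[u[1]-60:u[1]+60,u[0]-80:u[0]+80],None,fx=5,fy=5,interpolation=cv2.INTER_CUBIC));print(u)
E
```

```text
[ 0.45122139 -0.10215417  0.22635661] [-0.21197008  0.72692534 -0.34748202] 13.9833
[array([256.1, 109.8]), array([256., 110.]), array([255.9, 111.7])]
[256 110]
```

View pics/z.png

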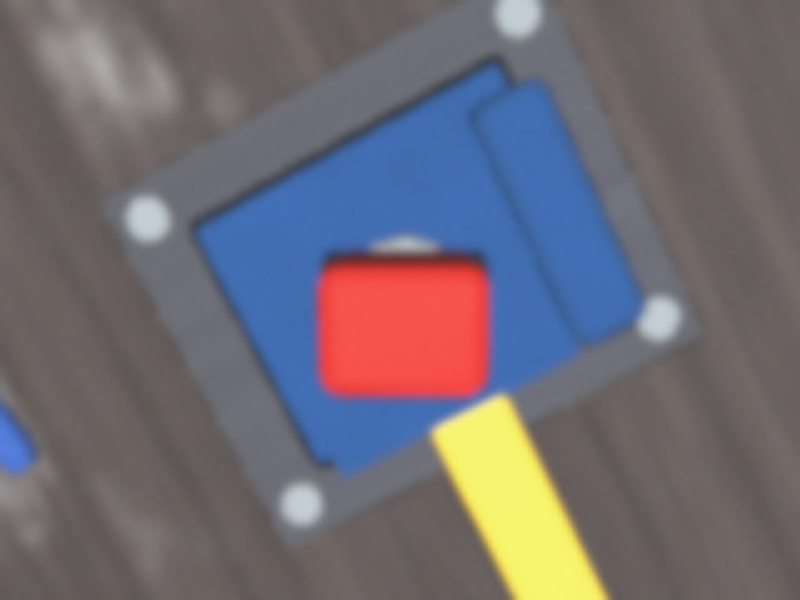

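The pin stands upright through the lug, with its handle at (405,330) and the collar rim visible at (405,245). First contact was at TCP z 0.116, where 0.0992 + 0.017 = 0.1162 was expected for a seated collar. The job is ready to hand in.

```bash
python3 -c "
from cell import env
print(env.close_job())"
```

```text
the job is handed in; nothing more can be done
None
```

The hinge pin is threaded through the upper lug, the eye and the lower lug. The collar met the upper lug at the expected height, so I judged it home, let go and backed the arm clear, and handed in at about 14 s (verdict not shown).

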